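Close the air purifier after a filter change

TASK

A new filter is in the small white air purifier on the desk, but its round cover still lies loose on top, turned the wrong way. With a fingertip in one of its windows, push the cover round until the notch with the orange mark is over the orange key, then press it gently straight down until it is fully home, flush with the collar. Never grip or lift the cover, leave the things around the purifier where they are, and take the hand away at the end.

Things in the scene. Friction and masses are not known exactly. Their poses are not given: they have to be found in the camera images.
- purifier: white round air purifier, fixed to the desk, 176 mm diameter, 140 mm high to the top of its collar (5 mm wall, inner diameter 166 mm); origin at the centre of its underside on the desk, z up; the orange key stands on its own -x side, straight above the control strip with the round dark button. The nearest thing beside it stands at least 25 mm clear of the housing and is no higher than 52 mm
- cover (a joint): turn of the cover in rad, counter-clockwise from above positive; 0 (or any whole turn) has the notch exactly over the key. It turns endlessly either way, and stays where it is left: turning takes about 0.06 N m (1.3 N at a spoke's middle)
- cover_drop (a joint): how far the cover has gone down, in m: 0 lying on the keys (as it starts), 0.010 fully home, its top flush with the collar, negative when lifted. A central stem guides it, a gasket holds it at any height. 3 to 5 N press it down if the notch is over the key within about 2 mm (the keys' round tops help to centre another 2 mm); otherwise the keys stop it
- hub (a point): middle of the flat top of the cover's round hub (34 mm diameter, with an aluminium disc): where to press. 150 mm above the desk at the start, 140 mm when home. The cover is light grey, 163 mm in diameter, its outer rim 11.5 mm wide and 10 mm thick, its top level with the hub's
- window (a point): floor of the window next to the notch, 42.5 mm from the hub's centre, midway between two spokes, 22 mm below the hub's top. The cover has five such windows, 72 degrees apart, from radius 17 mm (hub) to 68 mm (rim), parted by five radial spokes 6 mm wide, tops 1 mm below the hub's top; 47 mm free between spokes here. The floor is a dark guard mesh. Reach well down (15 mm), so that no rounded tip rides up a spoke
- notch (a point): middle of the marked notch in the cover's rim, at the rim's top, 77 mm from the hub's centre; 13 mm wide, open outward; an orange border 6 mm wide on the rim's top, on both sides and behind it, tells it from the two plain notches
- key (a point): top of the orange key, a rib 8 mm wide, round on top, flush with the collar's top (140 mm above the desk), 77 mm from the purifier's axis; outside the cover it shows as an orange tab 13 mm wide, 5 mm out from the collar. Two white keys like it carry the cover too, 95 and 215 degrees counter-clockwise from it; plain notches match them, so the cover fits one way only
- ink_bottle: dark blue square ink bottle, 46x46x52 mm, origin under its centre; to be left alone
- eraser: blue and white eraser, 20x44x12 mm, origin under its centre; to be left alone
- matchbox: red matchbox, 37x53x16 mm, origin under its centre; to be left alone
- used_filter: the old filter, a pleated ring 122 mm in diameter and 45 mm high, origin under its centre; to be left alone

How it is judged:
By the outcome, as a careful person would: the job done as asked, in the order asked, and still so for the second after the job is handed in, with the robot touching nothing.
It also fails if it takes over 48 s, if anything falls off the work surface, if the arm or the gripper's body presses on something with over 40 N, if the wrist force passes 120 N, or if a joint passes its speed limit or range.

ROBOT

A 6-joint arm with a two-finger parallel gripper is mounted at the origin on a cart in front of the work surface, level with it; the furniture and walls round the work are solid. World frame = base frame: x ahead of the robot, y to its left, z up, the work surface at z = 0. Lengths are in m, angles in rad, forces in N, time in s.
With the tool pointing down it reaches from about 0.225 to 0.875 m from the base axis. Payload 3.4 kg.
Tool frame: the origin (TCP) lies at the very end of the fingers, on their centre line; the grasp point (between the pads) lies 19 mm behind it; z points along the fingers, y is the line along which they close (so a half turn about z gives the same grasp; the last joint's range is limited). The gripper opens to 85 mm and grips with 20 to 120 N. Pads are 22 mm wide; open, the fingers measure 114 mm over their backs; the gripper's body (76 mm by 85 mm) begins 54 mm behind the grasp point. The pads swing forward as they close: fully open they stand 13 mm farther back than shut.
Start: joints at [-1.221, 0.276, 1.505, -0, 1.361, -0.121], TCP at [0.261, -0.512, 0.231] pointing down, gripper open.
Joint ranges: [-2.89, 2.89], [-0.75, 2.08], [0.22, 2.7], [-1.18, 4.32], [0.11, 2.71], [-2.7, 2.7]. Speed limits (rad/s): [2.57, 2.57, 3.14, 3.14, 3.14, 3.14].

INTERFACE

Orientations are given as a unit quaternion [w, x, y, z].
In Python, from rig import get_state, optics, sign_off gives the robot as it stands.
- The arm moves only by the tool send_rows, never from a script. Its argument "increments" is a list of rows, each an object with "gripper": the gripper's target within -1 to 1 (shut at 1, half-way at 0, fully open at -1); "linear": the shift along the world's x, y, z in m, a list of three; "delta_rot": the turn, a rotation vector about the world's x, y, z in rad, a list of three. In form: [{"gripper": gripper, "linear": [dx, dy, dz], "delta_rot": [rx, ry, rz]}, ...]. A call has 1 to 8 rows; each row is the pose to reach, as a shift and turn from the pose commanded when the call began; what a row does not reach only later rows make up. A row lasts 1/10 s, in which the tool goes at most 50 mm and 8.59 degrees, less where a joint would pass 70% of its speed; a pose out of reach is approached as far as the arm can. A call with a gripper value outside its range is refused whole. The fingers move at their own pace and stop on an object; "newtons" is the grip in N (left out, the last holds). Time passes only in rows, so rows that repeat a pose let the fingers close. It gives the time, the measured TCP pose, the force, the opening and the grip force at its end, in the units of the state.
- get_state(): the state, without advancing time (a new reading comes with each control period).
- optics.get_image(name): name is "scene" or "side" or "wrist"; returns a dict with "pixels" (400x640x3 uint8, blue, green, red), "K" (3x3 intrinsics, pixels), "rvec" (rotation vector, rad) and "tvec" (3), from world to camera coordinates, as OpenCV has them; the wrist camera has in their place "T_tool_cam" (4x4, takes a point from camera to tool coordinates, whose origin is the TCP and whose axes are the flange's). Camera axes: x right, y down, z forward; pixel columns grow to the right and rows downward; lengths in m; the calibration is good to about 2 mm. The wrist camera is an equidistant fisheye: a pixel r from the principal point sees the ray r / f radians off the axis. A picture is of the moment at which its call begins: read the wrist's pose just before it. There is no depth.
- sign_off(): hands the job in; it is judged then, once.
The state is a dict: "clock": time; "qpos": joint angles; "qd": joint speeds; "effort": joint torques, N m; "position": TCP position; "ee_rot": TCP orientation; "contact_force": force on the tool from outside, world axes, zero at the start; "moment": the same for the moment, N m; "width": finger opening in m; "gripper_force": force on a finger pad.
Only numpy, scipy, OpenCV 4.12 (cv2) and the standard library are available. Lean on these libraries where they do the work, as an engineer would, in place of code of your own. Each camera call takes 0.05 s, during which the arm holds its last target. There are 200 camera calls.

## Working session

There is one attempt and no reset: what is moved stays moved. The work goes in short steps, Python scripts to look and compute and a tool call to move; the robot and the scene stay as the last step left them, time stands still between calls to the robot, and variables do not carry over. Pictures are saved under pics/ and viewed, at most 10 in all, crops included, and the job is handed in when it is done.

Besides the shell and the picture viewer there is one more tool, called by a JSON object that holds its "api" and its "payload". send_rows: Moves the arm, as the interface text tells. Its arguments: {"type":"object","properties":{"increments":{"type":"array"},"newtons":{"type":"number"}},"required":["increments"]}

```bash
mkdir -p pics; cat > h.py <<'E'
import numpy as np, cv2
from rig import get_state, optics, sign_off
def ray(im,uv):
    R,_=cv2.Rodrigues(np.array(im["rvec"],float)); t=np.array(im["tvec"],float).ravel()
    p=cv2.undistortPoints(np.array([[uv]],float),np.array(im["K"],float),None).ravel()
    return -R.T@t, R.T@np.array([p[0],p[1],1.])
def plane(im,uv,z):
    o,d=ray(im,uv); return o+d*(z-o[2])/d[2]
def proj(im,P):
    return cv2.projectPoints(np.array(P,float).reshape(-1,1,3),np.array(im["rvec"],float),np.array(im["tvec"],float),np.array(im["K"],float),None)[0].reshape(-1,2)
def orange(px):
    h=cv2.cvtColor(px,cv2.COLOR_BGR2HSV)
    m=cv2.inRange(h,(6,150,120),(20,255,255))
    n,l,s,c=cv2.connectedComponentsWithStats(m)
    return m,[(int(s[i,4]),c[i].round(1).tolist(),s[i,:4].tolist()) for i in range(1,n) if s[i,4]>8]
E
python3 - <<'E'
from h import *
s=get_state(); print(s)
ims=[]
for n in("scene","side"):
    im=optics.get_image(n); ims.append(im["pixels"]); print(n,orange(im["pixels"])[1]); o,d=ray(im,(320,200)); print(o,d)
    cv2.imwrite(f"pics/{n}0.png",im["pixels"])
E
```

```text
{'clock': 0.0, 'qpos': array([-1.22101167e+00,  2.76626610e-01,  1.50617346e+00,  4.64630546e-06,
        1.36069577e+00, -1.21026907e-01]), 'qd': array([-0.00094493,  0.00129426, -0.00105737, -0.00094664,  0.00020091,
       -0.0016765 ]), 'effort': array([ 6.71260350e-04, -4.16775584e+01, -2.45807898e+01,  1.42729691e-04,
        1.11014693e-02,  2.91948172e-07]), 'position': array([ 0.26062048, -0.51193362,  0.23040562]), 'ee_rot': array([-9.45636265e-04,  9.72419451e-01,  2.33237015e-01, -1.06348420e-04]), 'contact_force': array([-0.25762176, -0.56078631,  0.28516125]), 'moment': array([ 0.0057688 ,  0.00826461, -0.05190206]), 'gripper_force': 0.0, 'width': 0.0852365409703273}
scene [(60, [494.4, 3.5], [490, 0, 10, 9]), (122, [477.3, 45.8], [471, 31, 14, 32]), (131, [467.8, 101.9], [460, 84, 16, 36]), (63012, [272.3, 273.8], [0, 88, 480, 312]), (61, [634.8, 109.3], [629, 102, 11, 14]), (76, [204.7, 158.9], [188, 141, 39, 34]), (739, [118.4, 192.4], [61, 150, 117, 84]), (2875, [121.3, 190.2], [72, 156, 98, 70]), (97, [633.6, 168.7], [626, 159, 14, 17]), (43, [457.9, 174.8], [453, 
[... 616 characters left out ...]
92]), (149, [465.4, 128.6], [459, 109, 13, 40]), (14, [638.1, 130.3], [636, 127, 4, 6]), (3472, [108.1, 191.8], [47, 157, 117, 73]), (73, [625.5, 174.0], [617, 161, 17, 28]), (40, [338.0, 198.8], [336, 195, 6, 10]), (113, [590.5, 200.3], [575, 195, 31, 13]), (79, [62.3, 229.9], [50, 225, 27, 12]), (33, [445.9, 238.8], [444, 234, 6, 11]), (15, [532.1, 252.1], [528, 251, 8, 4]), (12, [425.6, 291.1], [424, 286, 4, 10]), (28, [632.4, 306.8], [627, 304, 12, 7]), (27, [629.0, 323.3], [624, 321, 11, 6]), (10, [637.2, 325.6], [636, 324, 4, 4]), (178, [432.2, 373.1], [416, 365, 35, 18]), (82, [630.6, 390.0], [620, 384, 20, 14])]
[0.14881344 0.72465777 0.8508402 ] [ 0.34242874 -0.67820114 -0.65023139]
```

View pics/scene0.png

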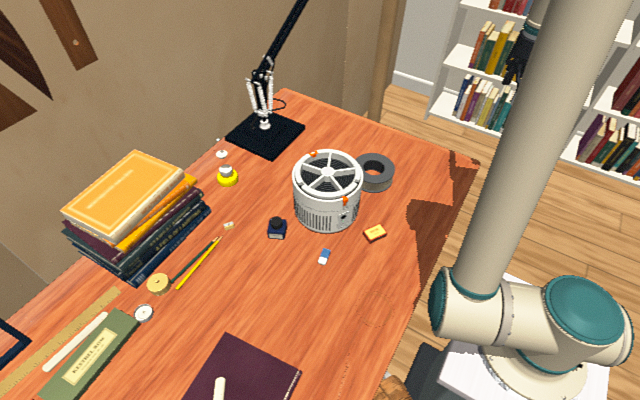

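View pics/side0.png

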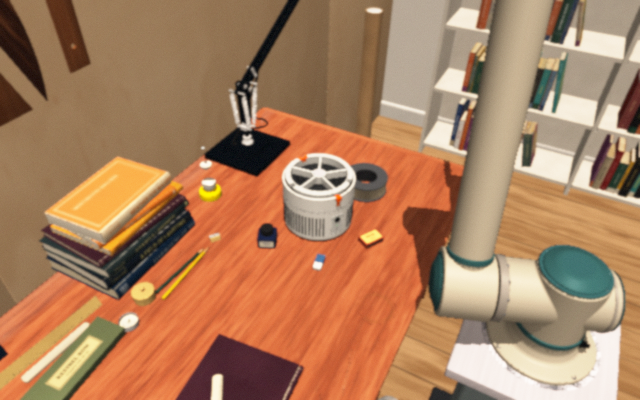

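The scene view shows the purifier near (328,185), its hub near (328,172), the key tab near (345,200) and the marked notch near (312,154). Next I'll zoom in.

```bash
python3 - <<'E'
from h import *
tiles=[]
for n,(x0,y0) in(("scene",(280,135)),("side",(270,140))):
    im=optics.get_image(n); p=im["pixels"]
    c=p[y0:y0+100,x0:x0+100]
    h=cv2.cvtColor(c,cv2.COLOR_BGR2HSV)
    m=cv2.inRange(h,(4,190,150),(18,255,255)); nn,l,s,ce=cv2.connectedComponentsWithStats(m)
    for i in range(1,nn):
        if 3<s[i,4]<120: print(n,s[i].tolist(),(ce[i]+[x0,y0]).round(1),plane(im,ce[i]+[x0,y0],.14).round(4),plane(im,ce[i]+[x0,y0],.15).round(4))
    hub={"scene":(328,172),"side":(319,174)}[n]; print("hub",plane(im,hub,.15).round(4))
    tiles.append(cv2.resize(c,(400,400),interpolation=cv2.INTER_CUBIC))
cv2.imwrite("pics/z1.png",np.hstack(tiles))
E
```

```text
scene [29, 16, 8, 6, 22] [313.3 153.7] [ 0.6352 -0.1343  0.14  ] [ 0.6296 -0.1254  0.15  ]
scene [62, 61, 6, 9, 32] [344.6 199.2] [ 0.4911 -0.0424  0.14  ] [ 0.4876 -0.0348  0.15  ]
hub [ 0.5644 -0.0895  0.15  ]
side [30, 16, 6, 5, 17] [303.1 158. ] [ 0.6362 -0.1401  0.14  ] [ 0.6293 -0.128   0.15  ]
side [67, 55, 4, 9, 24] [338.2 198.4] [ 0.4896 -0.0419  0.14  ] [ 0.4848 -0.0311  0.15  ]
hub [ 0.5644 -0.0895  0.15  ]
```

View pics/z1.png

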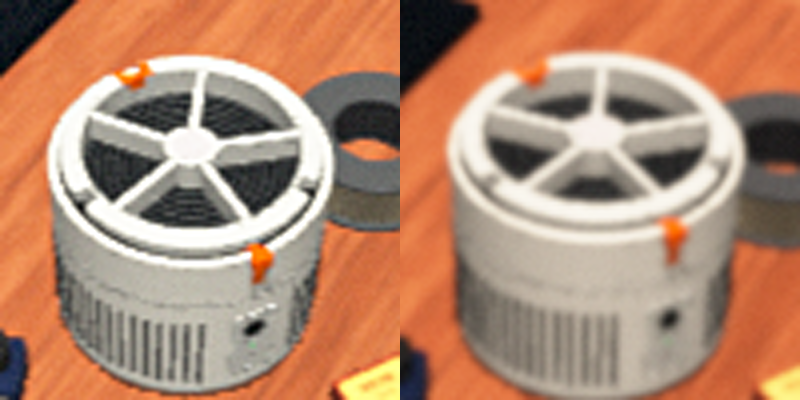

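Both views agree: the hub is at about (0.5645, -0.0895). The notch is at azimuth about -30° and the key at about 148°, so the cover is roughly 180° off. I'll move above the hub with the fingers shut.

{"api": "send_rows", "payload": {"increments": [{"gripper":1,"linear":[0.03,0.04,0.05],"delta_rot":[0,0,0]},{"gripper":1,"linear":[0.06,0.08,0.05],"delta_rot":[0,0,0]},{"gripper":1,"linear":[0.09,0.12,0.05],"delta_rot":[0,0,0]},{"gripper":1,"linear":[0.12,0.16,0.05],"delta_rot":[0,0,0]},{"gripper":1,"linear":[0.15,0.2,0.05],"delta_rot":[0,0,0]},{"gripper":1,"linear":[0.18,0.24,0.05],"delta_rot":[0,0,0]},{"gripper":1,"linear":[0.2,0.28,0.05],"delta_rot":[0,0,0]},{"gripper":1,"linear":[0.22,0.31,0.05],"delta_rot":[0,0,0]}]}}

```text
clock: 1.0
position: [0.4814, -0.2002, 0.2813]
ee_rot: [-0.0, 0.972, 0.233, 0.0]
contact_force: [0.9, 0.0, 0.5]
width: -0.0003
gripper_force: 0.0
```

```bash
cat >> h.py <<'E'
from scipy.spatial.transform import Rotation as Ro
def wrist():
    s=get_state(); im=optics.get_image("wrist"); return s,im
def wproj(s,im,P):
    q=s["ee_rot"]; R=Ro.from_quat([q[1],q[2],q[3],q[0]]).as_matrix(); T=np.array(im["T_tool_cam"]); K=np.array(im["K"])
    X=(np.atleast_2d(P)-s["position"])@R; X=(X-T[:3,3])@T[:3,:3]
    r=np.hypot(X[:,0],X[:,1]); th=np.arctan2(r,X[:,2]); k=th/np.maximum(r,1e-9)
    return np.c_[K[0,0]*X[:,0]*k+K[0,2],K[1,1]*X[:,1]*k+K[1,2]]
def wplane(s,im,uv,z):
    q=s["ee_rot"]; R=Ro.from_quat([q[1],q[2],q[3],q[0]]).as_matrix(); T=np.array(im["T_tool_cam"]); K=np.array(im["K"])
    a=np.array([(uv[0]-K[0,2])/K[0,0],(uv[1]-K[1,2])/K[1,1]]); th=np.hypot(*a)
    d=np.r_[a/max(th,1e-9)*np.sin(th),np.cos(th)]
    d=R@T[:3,:3]@d; o=s["position"]+R@T[:3,3]; return o+d*(z-o[2])/d[2]
E
python3 - <<'E'
from h import *
s,im=wrist(); print(s["position"],s["qpos"],s["width"],im["T_tool_cam"],im["K"])
print(wproj(s,im,[.5645,-.0895,.15]))
cv2.imwrite("pics/w1.png",im["pixels"])
E
```

```text
[ 0.48142587 -0.2002183   0.28127416] [-5.27741002e-01  1.69649772e-01  1.52433504e+00  1.65585553e-04
  1.44774761e+00  5.71912880e-01] -0.00029442929027017126 [[ 8.38435098e-05 -9.54975770e-01 -2.96683790e-01  7.57431730e-02]
 [ 9.99999996e-01  8.97202031e-05 -6.19215044e-06  3.79633193e-04]
 [ 3.25318835e-05 -2.96683788e-01  9.54975774e-01 -1.43043009e-01]
 [ 0.00000000e+00  0.00000000e+00  0.00000000e+00  1.00000000e+00]] [[309.70691629   0.         317.52891509]
 [  0.         309.70691629 200.06078005]
 [  0.           0.           1.        ]]
[[247.89344024  54.92894021]]
```

View pics/w1.png

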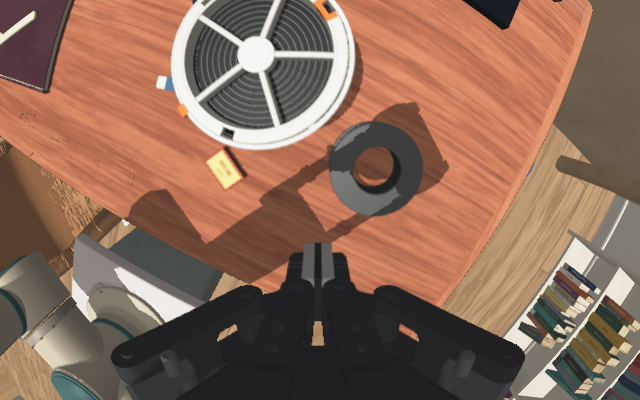

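The wrist view shows the hub at (257,54), the notch at (327,8), the key tab at (182,110) and a plain notch at (228,133). I'll bring the camera straight over the cover and measure once from there.

{"api": "send_rows", "payload": {"increments": [{"gripper":1,"linear":[0.01,0.04,0],"delta_rot":[0,0,0]},{"gripper":1,"linear":[0.017,0.078,0],"delta_rot":[0,0,0]},{"gripper":1,"linear":[0.017,0.078,0],"delta_rot":[0,0,0]},{"gripper":1,"linear":[0.017,0.078,0],"delta_rot":[0,0,0]}]}}

```text
clock: 1.45
position: [0.4977, -0.1242, 0.2813]
ee_rot: [0.0, 0.972, 0.234, -0.0]
contact_force: [-0.7, -0.4, -0.2]
width: 0.0
gripper_force: 0.0
```

```bash
cat >> h.py <<'E'
def blobs(s,im):
    h=cv2.cvtColor(im["pixels"],cv2.COLOR_BGR2HSV); c0=wproj(s,im,[.5645,-.0895,.145])[0]
    yy,xx=np.mgrid[:400,:640]; near=((xx-c0[0])**2+(yy-c0[1])**2<170**2).astype(np.uint8)*255
    m=cv2.inRange(h,(6,215,150),(18,255,255))&near
    m=cv2.morphologyEx(m,cv2.MORPH_OPEN,np.ones((2,2)))
    n,l,st,ce=cv2.connectedComponentsWithStats(m)
    for i in range(1,n):
        if st[i,4]>15: print(st[i].tolist(),ce[i].round(1),wplane(s,im,ce[i],.14).round(4),wplane(s,im,ce[i],.15).round(4))
E
python3 - <<'E'
from h import *
s,im=wrist(); print(s["position"],abs(s["qd"]).max()); print(wproj(s,im,[.5645,-.0895,.15])); blobs(s,im)
cv2.imwrite("pics/w2.png",im["pixels"])
E
```

```text
[ 0.49774325 -0.12417841  0.2812644 ] 0.03410078917788161
[[316.46414663 107.25603017]]
```

View pics/w2.png

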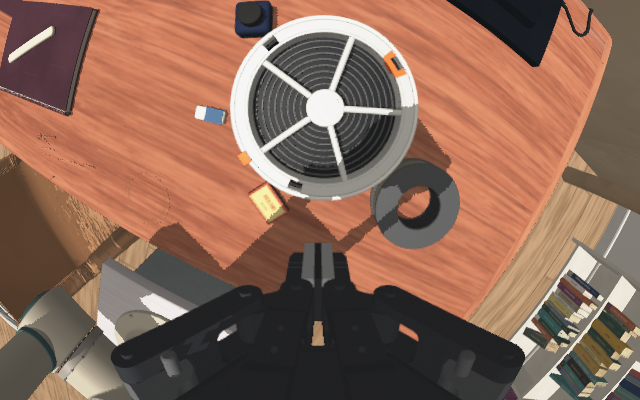

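Hub (325,109), notch border (397,65), key tab (245,158). The hub sits about 8 px from where the fixed cameras put it, so I'll compare all the views numerically.

```bash
cat >> h.py <<'E'
def seg(p,uv,rad,lo=(4,150,140),hi=(19,255,255)):
    m=cv2.inRange(cv2.cvtColor(p,cv2.COLOR_BGR2HSV),lo,hi); u,v=map(int,uv); k=np.zeros_like(m); cv2.circle(k,(u,v),rad,255,-1)
    y,x=np.nonzero(m&k); return np.array([x.mean(),y.mean()]),len(x)
E
python3 - <<'E'
from h import *
p=cv2.imread("pics/w2.png"); s=get_state(); im=optics.get_image("wrist")
h,n=seg(p,(325,109),15,(0,0,225),(180,40,255)); print("hub",h,n,wplane(s,im,h,.15))
no,n=seg(p,(397,65),15,(4,190,180)); print("notch",no,n,wplane(s,im,no,.15))
k,n=seg(p,(244,159),9,(8,190,200)); print("key",k,n,wplane(s,im,k,.14))
H=wplane(s,im,h,.15); N=wplane(s,im,no,.15); Kk=wplane(s,im,k,.14)
for P in(N,Kk): d=(P-H)[:2]; print(np.hypot(*d),np.degrees(np.arctan2(d[1],d[0])))
# spoke azimuths: brightness on ring r=45 at z .149
a=np.radians(np.arange(0,360,1)); ring=np.c_[H[0]+.035*np.cos(a),H[1]+.035*np.sin(a),0*a+.149]
uv=wproj(s,im,ring).round().astype(int); g=p[uv[:,1],uv[:,0]].min(1); print(np.nonzero(g>150)[0])
for nme,c in(("scene",(327.5,171.5)),("side",(318.75,173.5))):
    i=optics.get_image(nme); q,n=seg(i["pixels"],c,6,(0,0,215),(180,60,255)); print(nme,q,n,plane(i,q,.15), "wrist hub projects",proj(i,H))
    e=proj(i,[[H[0]+.088*np.cos(t),H[1]+.088*np.sin(t),.14] for t in np.arange(0,6.28,.785)]); print(e.round(0).tolist())
E
```

```text
hub [325. 109.] 709 [ 0.56652804 -0.09777418  0.15      ]
notch [389.  67.] 1 [ 0.62730865 -0.13012178  0.15      ]
key [nan nan] 0 [nan nan nan]
0.06885236624583728 -28.022024531829846
nan nan
[  5   6   7   8   9  10  11  73  74  75  76  77  78  79  80  81 144 145
 146 147 148 149 150 151 152 153 219 220 221 222 223 224 225 226 227 293
 294 295 296 297 298 299 300 301]
scene [327.05940594 170.97029703] 101 [ 0.5681783 -0.0912464  0.15     ] wrist hub projects [[328.98268412 169.61269626]]
[[299.0, 159.0], [294.0, 178.0], [310.0, 195.0], [338.0, 199.0], [360.0, 186.0], [363.0, 167.0], [346.0, 152.0], [321.0, 149.0]]
side [318.06122449 172.90816327] 98 [ 0.56834739 -0.0922395   0.15      ] wrist hub projects [[319.81232596 171.90956568]]
[[288.0, 165.0], [284.0, 181.0], [302.0, 196.0], [331.0, 198.0], [353.0, 186.0], [354.0, 169.0], [336.0, 157.0], [310.0, 155.0]]h.py:39: RuntimeWarning: Mean of empty slice.
  y,x=np.nonzero(m&k); return np.array([x.mean(),y.mean()]),len(x)
  ret = ret.dtype.type(ret / rcount)
```

The views agree within 3–6 mm, putting the hub at about (0.567, -0.096). The spokes are at about 8+72k degrees and the notch at about -29°, mid-window. I'll enter the window at azimuth 260° with the tip 15 mm deep, then push counter-clockwise.

{"api": "send_rows", "payload": {"increments": [{"gripper":1,"linear":[0.04,-0.008,-0.02],"delta_rot":[0,0,0]},{"gripper":1,"linear":[0.062,-0.014,-0.06],"delta_rot":[0,0,0]},{"gripper":1,"linear":[0.062,-0.014,-0.09],"delta_rot":[0,0,0]},{"gripper":1,"linear":[0.062,-0.014,-0.11],"delta_rot":[0,0,0]},{"gripper":1,"linear":[0.062,-0.014,-0.125],"delta_rot":[0,0,0]},{"gripper":1,"linear":[0.062,-0.014,-0.136],"delta_rot":[0,0,0]},{"gripper":1,"linear":[0.062,-0.014,-0.145],"delta_rot":[0,0,0]},{"gripper":1,"linear":[0.062,-0.014,-0.145],"delta_rot":[0,0,0]}]}}

```text
clock: 2.45
position: [0.5591, -0.1388, 0.1354]
ee_rot: [-0.0, 0.973, 0.233, -0.001]
contact_force: [-0.7, 0.8, -0.7]
width: -0.0002
gripper_force: 0.0
```

```bash
python3 - <<'E'
from h import *
H=np.array([.567,-.096]); s=get_state(); print(s["position"],s["contact_force"])
p0=H+.0425*np.array([np.cos(np.radians(260)),np.sin(np.radians(260))])
for a in range(260,461,10): print(a,(H+.0425*np.array([np.cos(np.radians(a)),np.sin(np.radians(a))])-s["position"][:2]).round(3))
E
```

```text
[ 0.5591491  -0.1388286   0.13535481] [-0.72771678  0.77552671 -0.66954838]
260 [0.    0.001]
270 [0.008 0.   ]
280 [0.015 0.001]
290 [0.022 0.003]
300 [0.029 0.006]
310 [0.035 0.01 ]
320 [0.04  0.016]
330 [0.045 0.022]
340 [0.048 0.028]
350 [0.05  0.035]
360 [0.05  0.043]
370 [0.05 0.05]
380 [0.048 0.057]
390 [0.045 0.064]
400 [0.04 0.07]
410 [0.035 0.075]
420 [0.029 0.08 ]
430 [0.022 0.083]
440 [0.015 0.085]
450 [0.008 0.085]
460 [0.    0.085]
```

{"api": "send_rows", "payload": {"increments": [{"gripper":1,"linear":[0.008,0.0,0],"delta_rot":[0,0,0]},{"gripper":1,"linear":[0.015,0.001,0],"delta_rot":[0,0,0]},{"gripper":1,"linear":[0.022,0.003,0],"delta_rot":[0,0,0]},{"gripper":1,"linear":[0.029,0.006,0],"delta_rot":[0,0,0]},{"gripper":1,"linear":[0.035,0.01,0],"delta_rot":[0,0,0]},{"gripper":1,"linear":[0.04,0.016,0],"delta_rot":[0,0,0]},{"gripper":1,"linear":[0.045,0.022,0],"delta_rot":[0,0,0]},{"gripper":1,"linear":[0.048,0.028,0],"delta_rot":[0,0,0]}]}}

```text
clock: 3.25
position: [0.6089, -0.1102, 0.1364]
ee_rot: [0.0, 0.972, 0.233, 0.001]
contact_force: [-2.0, -1.5, -1.0]
width: -0.0001
gripper_force: 1.0
```

```bash
python3 - <<'E'
from h import *
s=get_state(); print(s["position"],s["contact_force"],s["moment"])
im=optics.get_image("scene"); cv2.imwrite("pics/s3.png",cv2.resize(im["pixels"][120:240,270:390],(480,480),interpolation=cv2.INTER_CUBIC))
E
```

```text
[ 0.60887386 -0.1101537   0.13641542] [-1.99309073 -1.53413312 -1.02440065] [-0.32329294  0.2158281   0.0013628 ]
```

View pics/s3.png

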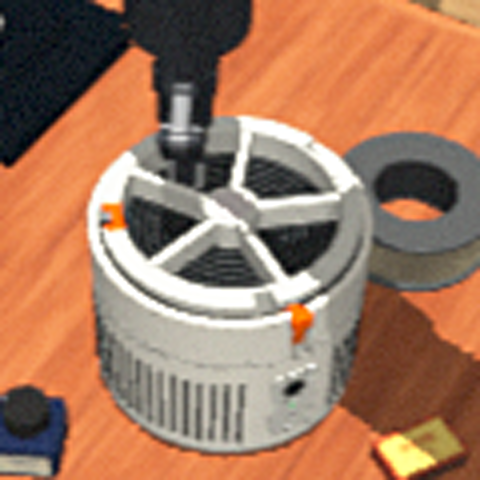

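The cover turns with the finger; the notch is now at the left (crop 115,217) and the key tab is at crop (300,322). I'll continue the arc.

{"api": "send_rows", "payload": {"increments": [{"gripper":1,"linear":[0.002,0.007,0],"delta_rot":[0,0,0]},{"gripper":1,"linear":[0.002,0.015,0],"delta_rot":[0,0,0]},{"gripper":1,"linear":[0.002,0.022,0],"delta_rot":[0,0,0]},{"gripper":1,"linear":[0.0,0.029,0],"delta_rot":[0,0,0]},{"gripper":1,"linear":[-0.003,0.036,0],"delta_rot":[0,0,0]},{"gripper":1,"linear":[-0.008,0.042,0],"delta_rot":[0,0,0]},{"gripper":1,"linear":[-0.013,0.047,0],"delta_rot":[0,0,0]},{"gripper":1,"linear":[-0.019,0.052,0],"delta_rot":[0,0,0]}]}}

```text
clock: 4.1
position: [0.5887, -0.0578, 0.1365]
ee_rot: [-0.0, 0.972, 0.233, 0.001]
contact_force: [0.6, -1.2, -0.2]
width: 0.0
gripper_force: 0.8
```

```bash
python3 - <<'E'
from h import *
s,im=wrist(); print(s["position"],s["contact_force"],s["moment"])
cv2.imwrite("pics/w4.png",im["pixels"])
print(wproj(s,im,[[.567,-.096,.15],[.567-.0655,-.096+.0405,.15]]))
i=optics.get_image("scene"); cv2.imwrite("pics/s4.png",i["pixels"])
E
```

```text
[ 0.58871111 -0.05780271  0.13652609] [ 0.58486496 -1.16263751 -0.18897693] [-0.23087717 -0.2401098   0.00541164]
[[361.49649946 327.29009202]
 [249.92989048 372.53178985]]
```

View pics/w4.png

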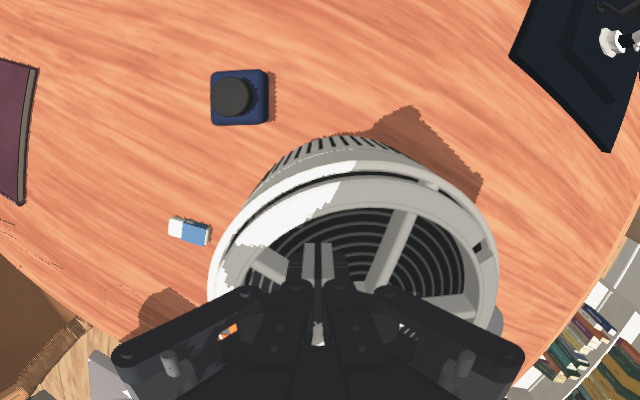

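The fingers hide the notch here. I'll lift straight out and go back to the view pose, a bit lower, for a precise angle.

{"api": "send_rows", "payload": {"increments": [{"gripper":1,"linear":[0,0,0.03],"delta_rot":[0,0,0]},{"gripper":1,"linear":[0,0,0.07],"delta_rot":[0,0,0]},{"gripper":1,"linear":[-0.03,-0.022,0.1],"delta_rot":[0,0,0]},{"gripper":1,"linear":[-0.06,-0.044,0.1],"delta_rot":[0,0,0]},{"gripper":1,"linear":[-0.09,-0.066,0.1],"delta_rot":[0,0,0]},{"gripper":1,"linear":[-0.09,-0.066,0.1],"delta_rot":[0,0,0]},{"gripper":1,"linear":[-0.09,-0.066,0.1],"delta_rot":[0,0,0]}]}}

```text
clock: 4.9
position: [0.4983, -0.1243, 0.2365]
ee_rot: [-0.001, 0.973, 0.232, 0.0]
contact_force: [0.5, 0.4, 0.1]
width: 0.0002
gripper_force: 0.0
```

```bash
python3 - <<'E'
from h import *
s,im=wrist(); print(s["position"]); p=im["pixels"]; cv2.imwrite("pics/w5.png",p)
np.savez("w5.npz",pos=s["position"],rot=s["ee_rot"],T=im["T_tool_cam"],K=im["K"])
cv2.imwrite("pics/w5z.png",cv2.resize(p[0:240,180:480],(750,600),interpolation=cv2.INTER_CUBIC))
E
```

```text
[ 0.49831797 -0.12427634  0.23651293]
```

View pics/w5z.png

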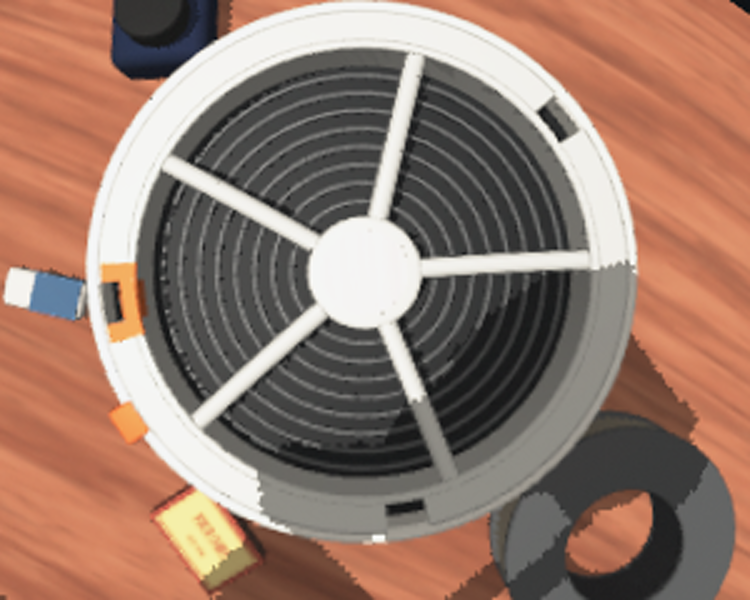

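In the crop, the hub is at (364,271), the orange-bordered notch at about (122,302) and the key tab at (128,422). I'll compute the remaining angle.

```bash
cat >> h.py <<'E'
def ang(s,im,p,hub,no,ke,z=0.15):
    h,_=seg(p,hub,30,(0,0,215),(180,60,255)) if 0 else (None,0)
    g=cv2.inRange(cv2.cvtColor(p,cv2.COLOR_BGR2HSV),(0,0,215),(180,60,255)); k=np.zeros_like(g); cv2.circle(k,tuple(map(int,hub)),40,255,-1)
    g=cv2.morphologyEx(g&k,cv2.MORPH_OPEN,cv2.getStructuringElement(2,(13,13))); y,x=np.nonzero(g); h=np.array([x.mean(),y.mean()])
    H=wplane(s,im,h,z); out=[]
    for nme,uv,r,zz in(("notch",no,20,z),("key",ke,11,.14)):
        hsv=cv2.cvtColor(p,cv2.COLOR_BGR2HSV); print(nme,"hsv",hsv[int(uv[1]),int(uv[0])])
        c,n=seg(p,uv,r,(8,195,150),(20,255,255)); P=wplane(s,im,c,zz); d=(P-H)[:2]; a=np.degrees(np.arctan2(d[1],d[0])); out.append(a); print(nme,c.round(1),n,P.round(4),"r",np.hypot(*d).round(4),"az",a.round(2))
    print("hub",h.round(1),len(x),H.round(4),"turn needed ccw deg",((out[1]-out[0]+180)%360-180).round(2)); return H,out
E
python3 - <<'E'
from h import *
d=np.load("w5.npz"); s={"position":d["pos"],"ee_rot":d["rot"]}; im={"T_tool_cam":d["T"],"K":d["K"]}; p=cv2.imread("pics/w5.png")
H,o=ang(s,im,p,(325.6,108.4),(233.5,122),(231,169))
# spokes
a=np.radians(np.arange(0,360,.5)); ring=np.c_[H[0]+.04*np.cos(a),H[1]+.04*np.sin(a),0*a+.149]
uv=wproj(s,im,ring).round().astype(int); g=p[uv[:,1],uv[:,0]].min(1); print((np.nonzero(g>190)[0]*.5).tolist())
print(wproj(s,im,[s["position"]]))
E
```

```text
notch hsv [ 16 153 244]
notch [nan nan] 0 [nan nan nan] r nan az nan
key hsv [ 14 163 244]
key [nan nan] 0 [nan nan nan] r nan az nan
hub [325.4 108.5] 1557 [ 0.5675 -0.096   0.15  ] turn needed ccw deg nan
[11.0, 11.5, 12.0, 12.5, 13.0, 13.5, 14.0, 14.5, 15.0, 15.5, 16.0, 16.5, 17.0, 83.5, 84.0, 84.5, 85.0, 85.5, 86.0, 86.5, 87.0, 87.5, 88.0, 88.5, 89.0, 89.5, 155.0, 155.5, 156.0, 156.5, 157.0, 157.5, 158.0, 158.5, 159.0, 159.5, 160.0, 160.5, 161.0, 161.5, 227.5, 228.0, 228.5, 229.0, 229.5, 230.0, 230.5, 231.0, 231.5, 232.0, 232.5, 299.5, 300.0, 300.5, 301.0, 301.5, 302.0, 302.5, 303.0, 303.5, 304.0, 304.5, 305.0, 305.5]
[[316.79477734 257.59333964]]h.py:39: RuntimeWarning: Mean of empty slice.
  y,x=np.nonzero(m&k); return np.array([x.mean(),y.mean()]),len(x)
  ret = ret.dtype.type(ret / rcount)
```

```bash
sed -i 's/(8,195,150),(20,255,255)/(11,130,215),(22,255,255)/' h.py
python3 - <<'E'
from h import *
d=np.load("w5.npz"); s={"position":d["pos"],"ee_rot":d["rot"]}; im={"T_tool_cam":d["T"],"K":d["K"]}; p=cv2.imread("pics/w5.png")
ang(s,im,p,(325.6,108.4),(230,121),(231,169))
E
```

```text
notch hsv [ 16 154 245]
notch [229.3 119.9] 261 [ 0.5288 -0.0347  0.15  ] r 0.0725 az 122.29
key hsv [ 14 163 244]
key [231.1 168.4] 136 [ 0.492  -0.0495  0.14  ] r 0.0887 az 148.39
hub [325.4 108.5] 1557 [ 0.5675 -0.096   0.15  ] turn needed ccw deg 26.1
```

26° more is needed, and the notch azimuth agrees with the spokes. I'll re-enter the same window at its middle (azimuth 50°), 14 mm deep.

{"api": "send_rows", "payload": {"increments": [{"gripper":1,"linear":[0.035,0.022,0],"delta_rot":[0,0,0]},{"gripper":1,"linear":[0.07,0.045,0],"delta_rot":[0,0,0]},{"gripper":1,"linear":[0.097,0.062,-0.01],"delta_rot":[0,0,0]},{"gripper":1,"linear":[0.097,0.062,-0.04],"delta_rot":[0,0,0]},{"gripper":1,"linear":[0.097,0.062,-0.06],"delta_rot":[0,0,0]},{"gripper":1,"linear":[0.097,0.062,-0.08],"delta_rot":[0,0,0]},{"gripper":1,"linear":[0.097,0.062,-0.1],"delta_rot":[0,0,0]},{"gripper":1,"linear":[0.097,0.062,-0.101],"delta_rot":[0,0,0]}]}}

```text
clock: 5.75
position: [0.5945, -0.0607, 0.1318]
ee_rot: [-0.002, 0.972, 0.234, -0.003]
contact_force: [-0.1, 0.9, 0.7]
width: -0.0005
gripper_force: 0.0
```

```bash
python3 - <<'E'
from h import *
s=get_state(); print(s["position"],s["contact_force"],s["qpos"])
for a in (56,61,66,71,76,81,84,87): print(a,(np.array([.5675,-.096])+.0437*np.array([np.cos(np.radians(a)),np.sin(np.radians(a))])-[.5953,-.0623]).round(4),np.radians(a-61).round(3))
E
```

```text
[ 0.59453902 -0.06072727  0.13184085] [-0.08313345  0.90860133  0.65847565] [-2.18585062e-01  3.82198295e-01  1.60270282e+00  7.25032929e-04
  1.16354210e+00  8.79786893e-01]
56 [-0.0034  0.0025] -0.087
61 [-0.0066  0.0045] 0.0
66 [-0.01    0.0062] 0.087
71 [-0.0136  0.0076] 0.175
76 [-0.0172  0.0087] 0.262
81 [-0.021   0.0095] 0.349
84 [-0.0232  0.0098] 0.401
87 [-0.0255  0.0099] 0.454
```

{"api": "send_rows", "payload": {"increments": [{"gripper":1,"linear":[-0.0034,0.0025,0.001],"delta_rot":[0,0,0]},{"gripper":1,"linear":[-0.0066,0.0045,0.001],"delta_rot":[0,0,0]},{"gripper":1,"linear":[-0.01,0.0062,0.001],"delta_rot":[0,0,0.087]},{"gripper":1,"linear":[-0.0136,0.0076,0.001],"delta_rot":[0,0,0.175]},{"gripper":1,"linear":[-0.0172,0.0087,0.001],"delta_rot":[0,0,0.262]},{"gripper":1,"linear":[-0.021,0.0095,0.001],"delta_rot":[0,0,0.349]},{"gripper":1,"linear":[-0.0232,0.0098,0.001],"delta_rot":[0,0,0.401]},{"gripper":1,"linear":[-0.0255,0.0099,0.001],"delta_rot":[0,0,0.454]}]}}

```text
clock: 6.55
position: [0.5717, -0.052, 0.1382]
ee_rot: [0.001, 0.895, 0.447, 0.002]
contact_force: [0.6, 0.2, -1.2]
width: 0.0001
gripper_force: 0.8
```

{"api": "send_rows", "payload": {"increments": [{"gripper":1,"linear":[0,0,0],"delta_rot":[0,0,0]},{"gripper":1,"linear":[0,0,0],"delta_rot":[0,0,0]}]}}

```text
clock: 6.75
position: [0.5712, -0.0522, 0.1376]
ee_rot: [0.001, 0.895, 0.446, 0.001]
contact_force: [1.5, 1.7, 0.5]
width: 0.0001
gripper_force: 0.9
```

Lifting out to look again.

{"api": "send_rows", "payload": {"increments": [{"gripper":1,"linear":[0,0,0.03],"delta_rot":[0,0,0]},{"gripper":1,"linear":[0,0,0.07],"delta_rot":[0,0,0]},{"gripper":1,"linear":[-0.025,-0.025,0.1],"delta_rot":[0,0,-0.14]},{"gripper":1,"linear":[-0.05,-0.05,0.1],"delta_rot":[0,0,-0.28]},{"gripper":1,"linear":[-0.073,-0.072,0.1],"delta_rot":[0,0,-0.42]},{"gripper":1,"linear":[-0.073,-0.072,0.1],"delta_rot":[0,0,-0.454]},{"gripper":1,"linear":[-0.073,-0.072,0.1],"delta_rot":[0,0,-0.454]},{"gripper":1,"linear":[-0.073,-0.072,0.1],"delta_rot":[0,0,-0.454]}]}}

```text
clock: 7.55
position: [0.4975, -0.1246, 0.2366]
ee_rot: [0.0, 0.972, 0.233, 0.0]
contact_force: [0.4, -0.5, -0.2]
width: 0.0001
gripper_force: 0.0
```

```bash
python3 - <<'E'
from h import *
s,im=wrist(); p=im["pixels"]; print(s["position"])
cv2.imwrite("pics/w6z.png",cv2.resize(p[0:240,180:480],(750,600),interpolation=cv2.INTER_CUBIC))
Hc=wproj(s,im,[.5675,-.096,.15])[0]; k=wproj(s,im,[.492,-.0495,.14])[0]
az=np.radians(148); n=wproj(s,im,[.5675+.0725*np.cos(az),-.096+.0725*np.sin(az),.15])[0]
print(Hc,n,k)
# notch: circle smaller to exclude key tab -> split by radius
hsv=cv2.cvtColor(p,cv2.COLOR_BGR2HSV); m=cv2.inRange(hsv,(11,130,215),(22,255,255)); kk=np.zeros_like(m); cv2.circle(kk,tuple(n.astype(int)),32,255,-1)
y,x=np.nonzero(m&kk)
for z,lo,hi,nm in((.15,.055,.0815,"notch"),(.14,.0855,.1,"key")):
    P=np.array([wplane(s,im,(a,b),z) for a,b in zip(x,y)]); d=P[:,:2]-[.5675,-.096]; r=np.hypot(*d.T); q=(r>lo)&(r<hi); A=np.degrees(np.arctan2(d[q,1],d[q,0])); print(nm,q.sum(),r[q].mean(),A.mean(),A.min(),A.max(),(A.min()+A.max())/2)
a=np.radians(np.arange(0,360,.5)); ring=np.c_[.5675+.04*np.cos(a),-.096+.04*np.sin(a),0*a+.149]
uv=wproj(s,im,ring).round().astype(int); g=p[uv[:,1],uv[:,0]].min(1); A=np.nonzero(g>190)[0]*.5
print([x.mean().round(2) for x in np.split(A,np.nonzero(np.diff(A)>5)[0]+1)])
E
```

```text
[ 0.49745335 -0.12461579  0.23662906]
[325.57976538 107.28404865] [243.83820004 157.97986184] [231.07685429 167.0466891 ]
notch 304 0.0735212853897883 145.6095915405858 136.32361742338256 154.1417974075057 145.2327074154441
key 122 0.08923225923034361 148.37320602696622 144.71982074606836 152.35541678668122 148.5376187663748
[np.float64(37.5), np.float64(109.0), np.float64(180.75), np.float64(325.75)]
```

View pics/w6z.png

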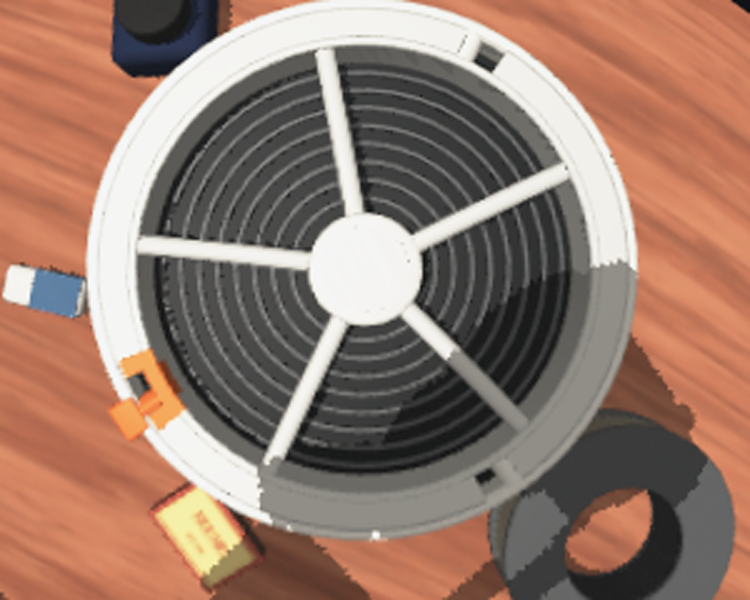

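The notch is at azimuth 145.3° and the key at 148.4°, so it needs about 3° more counter-clockwise; the picture agrees. I'll re-enter the window and nudge.

{"api": "send_rows", "payload": {"increments": [{"gripper":1,"linear":[0.03,0.025,0],"delta_rot":[0,0,0.14]},{"gripper":1,"linear":[0.06,0.05,0],"delta_rot":[0,0,0.28]},{"gripper":1,"linear":[0.081,0.0705,0],"delta_rot":[0,0,0.42]},{"gripper":1,"linear":[0.081,0.0705,-0.03],"delta_rot":[0,0,0.508]},{"gripper":1,"linear":[0.081,0.0705,-0.055],"delta_rot":[0,0,0.508]},{"gripper":1,"linear":[0.081,0.0705,-0.075],"delta_rot":[0,0,0.508]},{"gripper":1,"linear":[0.081,0.0705,-0.09],"delta_rot":[0,0,0.508]},{"gripper":1,"linear":[0.081,0.0705,-0.099],"delta_rot":[0,0,0.508]}]}}

```text
clock: 8.4
position: [0.5779, -0.0532, 0.1356]
ee_rot: [-0.001, 0.882, 0.471, -0.001]
contact_force: [-0.6, 0.5, -0.0]
width: 0.0003
gripper_force: 0.0
```

{"api": "send_rows", "payload": {"increments": [{"gripper":1,"linear":[-0.003,0.0008,0],"delta_rot":[0,0,0]},{"gripper":1,"linear":[-0.006,0.0013,0],"delta_rot":[0,0,0]},{"gripper":1,"linear":[-0.008,0.0014,0],"delta_rot":[0,0,0]},{"gripper":1,"linear":[-0.0095,0.0014,0],"delta_rot":[0,0,0]},{"gripper":1,"linear":[-0.0105,0.0014,0],"delta_rot":[0,0,0]},{"gripper":1,"linear":[-0.0105,0.0014,0],"delta_rot":[0,0,0]},{"gripper":1,"linear":[-0.0105,0.0014,0],"delta_rot":[0,0,0]}]}}

```text
clock: 9.1
position: [0.5685, -0.0529, 0.1379]
ee_rot: [0.001, 0.883, 0.47, 0.001]
contact_force: [1.4, -0.5, 1.1]
width: 0.0002
gripper_force: 0.7
```

{"api": "send_rows", "payload": {"increments": [{"gripper":1,"linear":[0,0,0.03],"delta_rot":[0,0,0]},{"gripper":1,"linear":[0,0,0.07],"delta_rot":[0,0,0]},{"gripper":1,"linear":[-0.025,-0.025,0.099],"delta_rot":[0,0,-0.14]},{"gripper":1,"linear":[-0.05,-0.05,0.099],"delta_rot":[0,0,-0.28]},{"gripper":1,"linear":[-0.0705,-0.0719,0.099],"delta_rot":[0,0,-0.42]},{"gripper":1,"linear":[-0.0705,-0.0719,0.099],"delta_rot":[0,0,-0.508]},{"gripper":1,"linear":[-0.0705,-0.0719,0.099],"delta_rot":[0,0,-0.508]},{"gripper":1,"linear":[-0.0705,-0.0719,0.099],"delta_rot":[0,0,-0.508]}]}}

```text
clock: 9.9
position: [0.4972, -0.1244, 0.2363]
ee_rot: [-0.0, 0.972, 0.234, -0.0]
contact_force: [-0.3, -0.6, 0.0]
width: 0.0001
gripper_force: 0.0
```

```bash
cat > m.py <<'E'
from h import *
import sys
zc=float(sys.argv[1]) if len(sys.argv)>1 else .15
s,im=wrist(); p=im["pixels"]; print(s["position"],s["contact_force"])
cv2.imwrite(f"pics/m{s['clock']:.2f}.png",cv2.resize(p[0:240,180:480],(750,600),interpolation=cv2.INTER_CUBIC)); 
az=np.radians(148); n=wproj(s,im,[.5675+.0725*np.cos(az),-.096+.0725*np.sin(az),zc])[0]
hsv=cv2.cvtColor(p,cv2.COLOR_BGR2HSV); m=cv2.inRange(hsv,(11,130,215),(22,255,255)); kk=np.zeros_like(m); cv2.circle(kk,tuple(n.astype(int)),32,255,-1)
y,x=np.nonzero(m&kk)
for z,lo,hi,nm in((zc,.055,.0815,"notch"),(.14,.0855,.1,"key")):
    P=np.array([wplane(s,im,(a,b),z) for a,b in zip(x,y)]); d=P[:,:2]-[.5675,-.096]; r=np.hypot(*d.T); q=(r>lo)&(r<hi); A=np.degrees(np.arctan2(d[q,1],d[q,0])); print(nm,q.sum(),A.mean(),(A.min()+A.max())/2)
a=np.radians(np.arange(0,360,.5)); ring=np.c_[.5675+.04*np.cos(a),-.096+.04*np.sin(a),0*a+zc-.001]
uv=wproj(s,im,ring).round().astype(int); g=p[uv[:,1],uv[:,0]].min(1); A=np.nonzero(g>190)[0]*.5
print([float(x.mean().round(2)) for x in np.split(A,np.nonzero(np.diff(A)>5)[0]+1)])
E
python3 m.py
```

```text
[ 0.49719834 -0.12444737  0.23625638] [-0.34899614 -0.60522951  0.0152248 ]
notch 307 148.91313981912717 149.0568356387456
key 122 148.3891708406252 148.5107395519473
[41.0, 112.5, 185.0, 329.25]
```

Error is now about 0.5° (0.7 mm), inside the 2 mm fit. Next: over the hub, then press straight down slowly.

{"api": "send_rows", "payload": {"increments": [{"gripper":1,"linear":[0.035,0.014,0],"delta_rot":[0,0,0]},{"gripper":1,"linear":[0.07,0.028,0],"delta_rot":[0,0,0]},{"gripper":1,"linear":[0.07,0.028,-0.03],"delta_rot":[0,0,0]},{"gripper":1,"linear":[0.07,0.028,-0.055],"delta_rot":[0,0,0]},{"gripper":1,"linear":[0.07,0.028,-0.07],"delta_rot":[0,0,0]},{"gripper":1,"linear":[0.07,0.028,-0.079],"delta_rot":[0,0,0]},{"gripper":1,"linear":[0.07,0.028,-0.081],"delta_rot":[0,0,0]},{"gripper":1,"linear":[0.07,0.028,-0.081],"delta_rot":[0,0,0]}]}}

```text
clock: 10.75
position: [0.5677, -0.0964, 0.1555]
ee_rot: [0.0, 0.972, 0.234, 0.0]
contact_force: [-0.2, 1.2, -0.1]
width: -0.0003
gripper_force: 0.0
```

{"api": "send_rows", "payload": {"increments": [{"gripper":1,"linear":[0,0,-0.002],"delta_rot":[0,0,0]},{"gripper":1,"linear":[0,0,-0.004],"delta_rot":[0,0,0]},{"gripper":1,"linear":[0,0,-0.005],"delta_rot":[0,0,0]},{"gripper":1,"linear":[0,0,-0.006],"delta_rot":[0,0,0]},{"gripper":1,"linear":[0,0,-0.007],"delta_rot":[0,0,0]},{"gripper":1,"linear":[0,0,-0.008],"delta_rot":[0,0,0]},{"gripper":1,"linear":[0,0,-0.009],"delta_rot":[0,0,0]}]}}

```text
clock: 11.45
position: [0.5674, -0.0967, 0.1466]
ee_rot: [0.0, 0.972, 0.233, 0.0]
contact_force: [-0.3, 0.4, 4.2]
width: -0.0001
gripper_force: 1.7
```

{"api": "send_rows", "payload": {"increments": [{"gripper":1,"linear":[0,0,-0.001],"delta_rot":[0,0,0]},{"gripper":1,"linear":[0,0,-0.002],"delta_rot":[0,0,0]},{"gripper":1,"linear":[0,0,-0.003],"delta_rot":[0,0,0]},{"gripper":1,"linear":[0,0,-0.004],"delta_rot":[0,0,0]},{"gripper":1,"linear":[0,0,-0.005],"delta_rot":[0,0,0]}]}}

```text
clock: 11.95
position: [0.5675, -0.0967, 0.1413]
ee_rot: [0.0, 0.972, 0.233, 0.0]
contact_force: [-0.6, -1.0, 3.2]
width: 0.0001
gripper_force: 1.7
```

{"api": "send_rows", "payload": {"increments": [{"gripper":1,"linear":[0,0,-0.001],"delta_rot":[0,0,0]},{"gripper":1,"linear":[0,0,-0.001],"delta_rot":[0,0,0]},{"gripper":1,"linear":[0,0,-0.001],"delta_rot":[0,0,0]}]}}

```text
clock: 12.25
position: [0.5674, -0.0967, 0.1401]
ee_rot: [0.0, 0.972, 0.233, 0.0]
contact_force: [0.9, -0.2, 1.7]
width: 0.0
gripper_force: 0.8
```

{"api": "send_rows", "payload": {"increments": [{"gripper":1,"linear":[0,0,-0.0005],"delta_rot":[0,0,0]},{"gripper":1,"linear":[0,0,-0.001],"delta_rot":[0,0,0]},{"gripper":1,"linear":[0,0,-0.001],"delta_rot":[0,0,0]}]}}

```text
clock: 12.55
position: [0.5674, -0.0967, 0.14]
ee_rot: [0.0, 0.972, 0.233, 0.0]
contact_force: [-1.1, -1.0, 5.4]
width: 0.0003
gripper_force: 2.9
```

{"api": "send_rows", "payload": {"increments": [{"gripper":1,"linear":[0,0,-0.0005],"delta_rot":[0,0,0]},{"gripper":1,"linear":[0,0,-0.001],"delta_rot":[0,0,0]},{"gripper":1,"linear":[0,0,-0.001],"delta_rot":[0,0,0]}]}}

```text
clock: 12.85
position: [0.5675, -0.0967, 0.1399]
ee_rot: [0.0, 0.972, 0.233, 0.001]
contact_force: [-2.0, 0.0, 10.6]
width: 0.0004
gripper_force: 5.2
```

The cover has hit its stop: z = 0.140 and the force is rising while nothing moves. I'll take the hand straight up, away to the view pose, and check.

{"api": "send_rows", "payload": {"increments": [{"gripper":1,"linear":[0,0,0.01],"delta_rot":[0,0,0]},{"gripper":1,"linear":[0,0,0.05],"delta_rot":[0,0,0]},{"gripper":1,"linear":[0,0,0.098],"delta_rot":[0,0,0]},{"gripper":1,"linear":[-0.035,-0.014,0.098],"delta_rot":[0,0,0]},{"gripper":1,"linear":[-0.07,-0.028,0.098],"delta_rot":[0,0,0]},{"gripper":1,"linear":[-0.07,-0.028,0.098],"delta_rot":[0,0,0]},{"gripper":1,"linear":[-0.07,-0.028,0.098],"delta_rot":[0,0,0]}]}}

```text
clock: 13.55
position: [0.4969, -0.1245, 0.2365]
ee_rot: [-0.0, 0.973, 0.233, 0.0]
contact_force: [0.3, -0.3, 0.3]
width: 0.0004
gripper_force: 0.0
```

```bash
python3 m.py .14; mv $(ls -t pics/m*.png|head -1) pics/final.png
```

```text
[ 0.49689179 -0.12452551  0.23651869] [ 0.25464315 -0.29688995  0.30935367]
notch 281 148.97770163812334 149.10871167722905
key 121 148.32945677412766 148.54392573288948
[41.25, 112.75, 184.75, 329.25]
```

View pics/final.png

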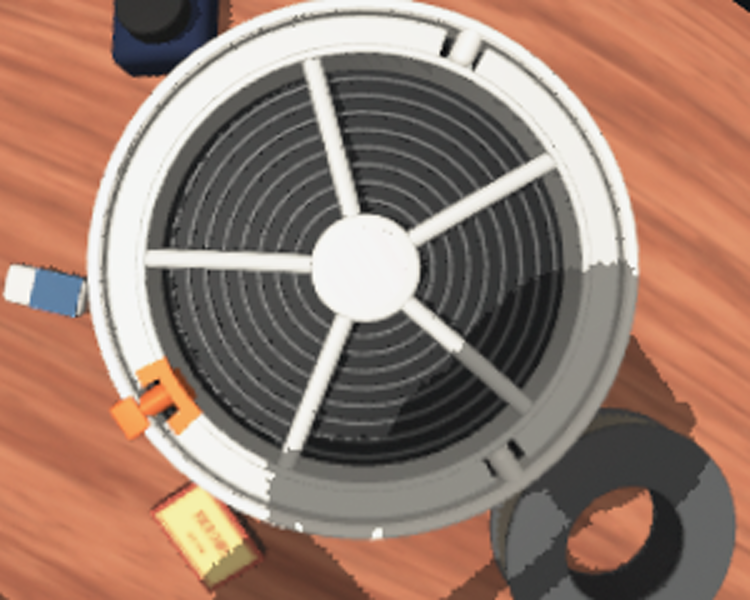

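The cover is seated: keys fill all three notches (orange at (155,400), white at (462,48) and (508,462)), the rim is flush inside the collar, and the neighbouring things haven't moved. The hand is clear, so I'm handing in.

```bash
python3 -c "
from rig import sign_off; print(sign_off())"
```

```text
the job is handed in; nothing more can be done
None
```

The job is handed in: I turned the cover until its orange-marked notch was over the key, pressed it down until it stopped flush with the collar (140 mm), and moved the hand away, with nothing nearby disturbed.

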